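# Set out the thread gauges round the twin fixture

### The arm

A 6-joint arm with a two-finger parallel gripper is mounted at the origin on the work surface. World frame = base frame: x ahead of the robot, y to its left, z up, the work surface at z = 0. Lengths are in m, angles in rad, forces in N, time in s.
With the tool pointing down it reaches from about 0.275 to 0.875 m from the base axis. Payload 12.5 kg.
Tool frame: the origin (TCP) lies at the very end of the fingers, on their centre line; the grasp point (between the pads) lies 19 mm behind it; z points along the fingers, y is the line along which they close (so a half turn about z gives the same grasp; the last joint's range is limited). The gripper opens to 85 mm and grips with 20 to 120 N. Pads are 22 mm wide; open, the fingers measure 114 mm over their backs; the gripper's body (76 mm by 85 mm) begins 54 mm behind the grasp point. The pads swing forward as they close: fully open they stand 13 mm farther back than shut.
Start: joints at [1.238, 0.351, 1.652, -0, 1.139, -0.085], TCP at [0.135, 0.533, 0.231] pointing down, gripper open.
Joint ranges: [-2.75, 2.75], [-0.79, 2.1], [0.01, 2.65], [-1.57, 4.71], [0.07, 3.14], [-2.87, 2.87]. Speed limits (rad/s): [2.22, 2.22, 2.79, 3.14, 3.14, 3.14].

### API

Orientations are given as a 3x3 rotation matrix whose columns are the frame's x, y, z axes.
In Python, from bench import manip gives the robot as it stands. Calls block until the motion is done:
- manip.move_ptp(position, orientation): joint-space move of the TCP to a pose.
- manip.move_l(position, attitude=None, max_speed=0.15): straight line of the TCP; attitude=None keeps the orientation; max_speed is the mean speed in m/s.
- manip.move_j(angles): joint-space move.
- manip.set_gripper(opening, effort=None): opening from 0.0 (shut) to 1.0 (fully open); effort is the grip in N (None keeps the last); returns when the fingers have stopped.
- manip.dwell(seconds).
- manip.inverse_kinematics(position, orientation): joint angles nearest the present ones, or None.
- manip.grab_frame(name): name is "scene" or "top" or "wrist"; returns (picture, depth): 480x640x3 uint8, red, green, blue; 480x640 float32, m along the optical axis (not along the pixel's ray), 0 where there is no reading.
- manip.get_calibration(name): a dict with "camera_matrix" (3x3 intrinsics, pixels), "R" (3x3) and "t" (3): a world point X has camera coordinates R X + t. Camera axes: x right, y down, z forward; pixel columns grow to the right and rows downward; lengths in m; the calibration is good to about 2 mm. A picture is of the moment at which its call begins: read the wrist's pose just before it. get_calibration takes no time and is no camera call; for the wrist camera it gives the pose at the moment of the call.
A pose or a line that the arm cannot do raises manip.Unreachable and nothing moves.
- manip.sign_off(): hands the job in; it is judged then, once.
Trained networks look in the newest picture that a camera, given by its name, has taken for a name from the list of things; names that differ only in an ending like _2 or _b are one class to them, and where a whole thing is asked for, a point or a joint stands for the part that bears it (a point fixed in the world has none). Each returns a list of dicts, best first, with "confidence" (0 to 1); they miss things now and then, are a little off and sometimes report something else, mostly with a low value. They report only what shows in the picture. A call takes as long as a camera call. They do not tell look-alikes from the thing itself.
- manip.look_for(camera, name): "at" ([x, y, z] in m, in world coordinates, good to about 4 mm: the middle of the surface that is visible of it).
Readings, each from a call of its own:
- manip.current_time(): time.
- manip.current_qpos(): joint angles.
- manip.current_joint_vel(): joint speeds.
- manip.current_joint_torque(): joint torques, N m.
- manip.current_ee_pos(): TCP position.
- manip.current_tcp_rot(): TCP orientation.
- manip.current_force(): force on the tool from outside, world axes, zero at the start.
- manip.current_ft_torque(): the same for the moment, N m.
- manip.current_grip_width(): opening from 0.0 (shut) to 1.0 (fully open).
- manip.current_grip_force(): force on a finger pad.
Only numpy, scipy, OpenCV 4.12 (cv2) and the standard library are available. Lean on these libraries where they do the work, as an engineer would, in place of code of your own. Each camera call takes 0.05 s, during which the arm holds its last target. There are 200 camera calls.

### The job

Set up the twin gauging fixture, coupling to be checked first: stand the chrome plug gauge upright, handle up, in the middle of the green rest in front of the coupling, lay the blued ring gauge flat in the middle of the green rest in front of the pin, and lay the dial indicator, dial up, on the bare plate midway between the pin and the coupling. The pin has to wait its turn, so put the yellow cap fully down over its thread. Leave the steel rule and the compound tin where they are and keep the pocket flap clear.

Things in the scene. Friction and masses are not known exactly. Their poses are not given: they have to be found in the camera images.
- ring: Blued (dark blue) steel ring gauge lying flat, bright thread in its bore: a ring 60 mm outside, 33 mm bore, 22 mm high, 0.34 kg. Origin: centre of its underside; z is its axis (up). Either way round about z is the same.
- plug: Chrome plug gauge standing on its threaded end, 0.30 kg: threaded plug 31 mm across at the foot, 34 mm at 30 mm up, then a neck and a round knurled handle 20 mm across from 43 mm up to the top at 92 mm; green band at the handle's lower end. Origin: centre of its underside; z up along the handle.
- cap: Yellow plastic thread cap standing open end down: a round cup 48 mm outside, 41 mm inside, 32 mm high, closed top 3 mm thick (inside depth 29 mm), 30 g. Origin: centre of the open rim at the bottom; z points to the closed top.
- indicator: Dial indicator lying on its back, white dial up: black rubber-clad round body 57 mm across, 22 mm high, 0.17 kg. A stem in a black rubber grip (19 mm thick, axis 11 mm up) and a thin spindle stick out along its x axis to 74 mm from the centre. Origin: centre of the round body's underside; z up through the dial.
- fixture: Fixed steel plate 180 (x) by 300 (y) mm, 10 thick. Origin: centre of its underside, on the shelf; +x to its back, away from the robot. At x +45, y +-100: clamp blocks 56 mm square, tops 36 above the shelf, one holding the pin, one the coupling, either way round. In front of each, at x -45, y +-100: green rubber rest 70 mm square, top 13 above the shelf. Midway between pin and coupling: x +45, y 0, bare plate.
- pin: Fixed bright steel pipe end with outside thread, upright in one clamp block, small bore: 33 mm across, tapering to 30, nose chamfered to 25 and 75 mm above its origin. Origin: on its axis, level with the plate's top (10 mm above the shelf); axes parallel to the fixture's. Middle of its rest: x -90, y 0, z +3 mm. Cap home: inside of its top on the nose, cap origin 46 mm above this one.
- coupling: Fixed red-primed pipe coupling with an open threaded hole, upright in the other clamp block: 46 mm outside, 33 mm bore, top 62 mm above its origin. Origin: on its axis, level with the plate's top (10 mm above the shelf); axes parallel to the fixture's. Middle of its rest: x -90, y 0, z +3 mm.
- pocket: Fixed bystander: frame of the gauge pocket, 130 mm (x) by 80 mm (y), 6 mm high, filled by a grey steel flap sprung shut and hinged at its far edge. Origin: centre of its underside. Nothing is to lie on it.
- rule: Bystander: loose stainless steel rule 150 x 19 x 2 mm lying behind the fixture. Origin: centre of its underside; x runs along it.
- tin: Bystander: loose blue tin of thread compound with a bright lid, 54 mm in diameter, 48 mm high, standing in front of the fixture. Origin: centre of its underside.
Mind the look-alikes: they are no part of the job. Several things look just like the cap: the one meant starts farthest to the robot's right.

How it is judged:
By the outcome, as a careful person would: the job done as asked, in the order asked, and still so for the second after the job is handed in, with the robot touching nothing.
It also fails if it takes over 122 s, if anything falls off the work surface, if the arm or the gripper's body presses on something with over 40 N, if the wrist force passes 120 N, or if a joint passes its speed limit or range.

## Working session

There is one attempt and no reset: what is moved stays moved. The work goes in short steps, each a Python script; the robot and the scene stay as the last script left them, time stands still between calls to the robot, and variables do not carry over. Pictures are saved under pics/ and viewed, at most 14 in all, crops included, and the job is handed in when it is done.

```bash
mkdir -p pics; ls
python3 - <<'E'
from bench import manip as m
import cv2,numpy as np
for c in("scene","top"):
    p,d=m.grab_frame(c); cv2.imwrite(f"pics/{c}0.png",p[:,:,::-1]); np.save(f"pics/{c}0.npy",d)
    k=m.get_calibration(c); print(c,np.round(k["R"],3).tolist(),np.round(k["t"],3),k["camera_matrix"][0][0])
    for n in "ring plug cap indicator fixture pin coupling pocket rule tin".split():
        for r in m.look_for(c,n): print(n,np.round(r["at"],3),round(r["confidence"],2))
print(m.current_time(), m.current_force())
E
```

```text
pics
scene [[-0.874, 0.485, 0.011], [0.396, 0.726, -0.562], [-0.281, -0.487, -0.827]] [ 0.456 -0.174  1.168] 525.9688558650769
ring [ 0.453 -0.274  0.022] 0.55
plug [ 0.616 -0.27   0.033] 0.63
cap [0.368 0.065 0.031] 0.96
cap [ 0.448 -0.103  0.033] 0.9
cap [ 0.422 -0.006  0.032] 0.87
cap [ 0.501 -0.017  0.032] 0.81
indicator [ 0.453 -0.273  0.021] 0.62
indicator [ 0.62  -0.104  0.023] 0.57
fixture [0.562 0.211 0.01 ] 0.66
fixture [0.596 0.296 0.062] 0.37
coupling [0.597 0.299 0.063] 0.71
pocket [ 0.55  -0.192  0.006] 0.72
rule [ 0.687  0.192 -0.001] 0.86
tin [0.444 0.159 0.049] 0.56
top [[0.022, -1.0, 0.012], [-0.992, -0.024, -0.127], [0.128, -0.009, -0.992]] [-0.017  0.526  0.811] 445.9331712362535
ring [ 0.45  -0.285  0.025] 0.7
cap [ 0.415 -0.012  0.033] 0.76
cap [ 0.443 -0.116  0.03 ] 0.62
cap [ 0.494 -0.026  0.032] 0.59
indicator [ 0.617 -0.113  0.023] 0.58
fixture [0.555 0.184 0.007] 0.9
pin [0.616 0.09  0.083] 0.61
coupling [0.595 0.3   0.061] 0.77
pocket [ 0.548 -0.193  0.003] 0.89
rule [0.68  0.187 0.001] 0.68
tin [0.438 0.15  0.049] 0.84
tin [ 0.615 -0.115  0.022] 0.3
1.1 [ 0.02578726  0.16423718 -0.01138318]
```

View pics/scene0.png

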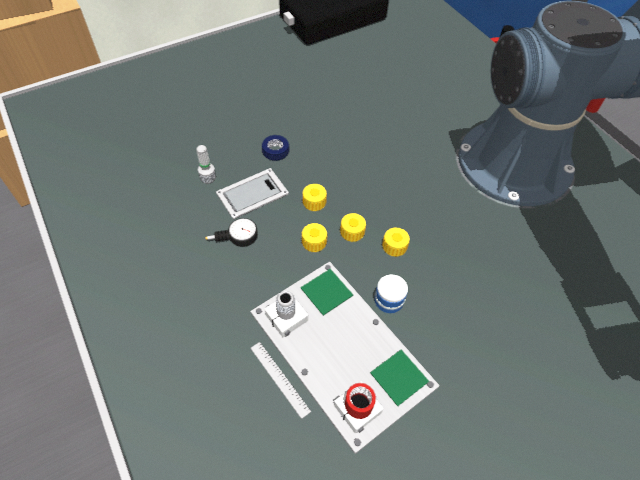

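View pics/top0.png

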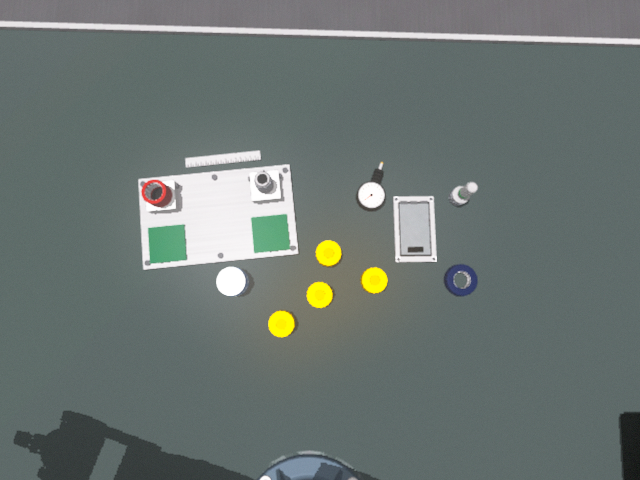

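The images show four caps, with scene pixels (314,197), (353,227), (314,237) and (396,242). The one farthest right (most −y) is at scene (314,197) / top (375,280), about (0.445,−0.11). The pin is at scene (286,305), the coupling at (360,400), the plug at (205,163), the ring at (275,147) and the indicator at (242,232). The only other look-alike risk is the tin, which is white and blue, so it's distinct. Next I'll measure from point clouds.

```bash
cat > h.py <<'E'
from bench import manip as m
import cv2,numpy as np
def cloud(c,p=None,d=None,k=None):
    if p is None:
        k=m.get_calibration(c); p,d=m.grab_frame(c)
    K=np.array(k["camera_matrix"]); v,u=np.mgrid[:480,:640]
    X=np.stack([(u-K[0,2])/K[0,0]*d,(v-K[1,2])/K[1,1]*d,d],-1)
    W=(X-np.array(k["t"]))@np.array(k["R"])
    W[d==0]=9
    return p,W,cv2.cvtColor(p,cv2.COLOR_RGB2HSV)
def circ(P): 
    (c,r)=cv2.minEnclosingCircle(P[:,:2].astype(np.float32)); return np.round(c,4),round(r*1e3,1)
def sel(W,x,y,r,z0,z1):
    return (np.hypot(W[...,0]-x,W[...,1]-y)<r)&(W[...,2]>z0)&(W[...,2]<z1)
def down(a):  # closing axis y at angle a from world +y
    y=np.array([-np.sin(a),np.cos(a),0]); z=np.array([0,0,-1.]); return np.stack([np.cross(y,z),y,z],1)
E
python3 - <<'E'
from h import *
for c in("scene","top"):
    p=cv2.imread(f"pics/{c}0.png")[:,:,::-1].copy(); d=np.load(f"pics/{c}0.npy")
    p,W,H=cloud(c,p,d,m.get_calibration(c))
    def rep(n,M):
        P=W[M]
        if len(P)>4: print(c,n,len(P),np.round(np.median(P,0),4),"mid",np.round((P.min(0)+P.max(0))/2,4)[:2],circ(P))
    yel=(H[...,0]>20)&(H[...,0]<35)&(H[...,1]>150)
    rep("cap",yel&sel(W,.445,-.11,.04,.026,.04))
    rep("ring",sel(W,.452,-.28,.05,.017,.03)); rep("plugtop",sel(W,.616,-.275,.05,.085,.1)); rep("plughandle",sel(W,.616,-.275,.05,.05,.085))
    rep("indic",sel(W,.618,-.11,.036,.017,.03)); rep("spindle",sel(W,.69,-.12,.05,.004,.03))
    rep("pintop",sel(W,.61,.09,.05,.078,.095)); rep("couptop",sel(W,.6,.3,.05,.066,.08))
    rep("block1",sel(W,.61,.09,.06,.031,.041)); rep("block2",sel(W,.6,.3,.06,.031,.041))
    g=((H[...,0]>60)&(H[...,0]<90)&(H[...,1]>150)).astype(np.uint8)
    n,L,S,C=cv2.connectedComponentsWithStats(g)
    for i in range(1,n):
        if S[i,4]>300:
            M=L==i; rep("green",M); print(cv2.minAreaRect(W[M][:,:2].astype(np.float32)*1000))
    for n,x,y,r in(("plate",.56,.19,.2),):
        M=sel(W,x,y,r,.006,.016); rep(n,M); print(cv2.minAreaRect(W[M][:,:2].astype(np.float32)*1000))
    M=sel(W,.55,-.19,.09,.003,.011); rep("pocket",M); print(cv2.minAreaRect(W[M][:,:2].astype(np.float32)*1000))
    print("tablez",np.median(W[sel(W,.5,-.4,.05,-.02,.02)],0))
E
```

```text
scene cap 377 [ 0.4478 -0.1116  0.0321] mid [ 0.4481 -0.1152] (array([ 0.4473, -0.1151]), 25.6)
scene ring 356 [ 0.452  -0.2803  0.0221] mid [ 0.4512 -0.2823] (array([ 0.452, -0.282]), 32.0)
scene plugtop 78 [ 0.6161 -0.2772  0.0911] mid [ 0.6153 -0.2795] (array([ 0.6149, -0.2798]), 10.7)
scene plughandle 118 [ 0.6171 -0.2739  0.0682] mid [ 0.6152 -0.276 ] (array([ 0.6153, -0.2787]), 10.5)
scene indic 607 [ 0.6146 -0.1074  0.0226] mid [ 0.6182 -0.108 ] (array([ 0.6184, -0.1103]), 35.4)
scene spindle 185 [ 0.6579 -0.1185  0.0162] mid [ 0.6853 -0.1233] (array([ 0.6877, -0.1202]), 47.9)
scene pintop 250 [0.6235 0.0995 0.0849] mid [0.6223 0.0978] (array([0.6226, 0.0978]), 16.4)
scene couptop 413 [0.598  0.2962 0.0721] mid [0.5977 0.2959] (array([0.5973, 0.2964]), 23.4)
scene block1 572 [0.6339 0.1107 0.0365] mid [0.622 0.099] (array([0.6222, 0.098 ]), 38.0)
scene block2 707 [0.6021 0.3004 0.0368] mid [0.5971 0.297 ] (array([0.5974, 0.2961]), 38.2)
scene green 1182 [0.5353 0.0877 0.0136] mid [4.7488 4.5243] (array([4.7526, 4.5252]), 6169.7)
((4767.958984375, 4510.48779296875), (12339.1718
[... 1360 characters left out ...]
.5961 0.2953 0.0722] mid [0.5962 0.2959] (array([0.5964, 0.2966]), 23.5)
top block1 519 [0.6116 0.0905 0.0363] mid [0.6211 0.098 ] (array([0.622 , 0.0981]), 38.3)
top block2 454 [0.592  0.2886 0.0367] mid [0.5963 0.2931] (array([0.5961, 0.2962]), 38.2)
top plate 11794 [0.5504 0.1905 0.0111] mid [0.5759 0.1912] (array([0.5731, 0.192 ]), 177.8)
((573.3622436523438, 188.6703643798828), (340.6414794921875, 290.49853515625), 76.15176391601562)
top pocket 2523 [ 0.5492 -0.1954  0.0057] mid [ 0.5502 -0.1865] (array([ 0.5513, -0.1898]), 89.1)
((552.0410766601562, -193.6558837890625), (162.66026306152344, 167.18405151367188), 50.55641555786133)
tablez [ 4.99597284e-01 -3.99951463e-01 -4.87218068e-04]
```

Run:
```python
import cv2
a=cv2.imread("pics/scene0.png")[130:280,180:420]
cv2.imwrite("pics/crop1.png",cv2.resize(a,None,fx=3,fy=3,interpolation=cv2.INTER_CUBIC))
```

```text
(no output)
```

View pics/crop1.png

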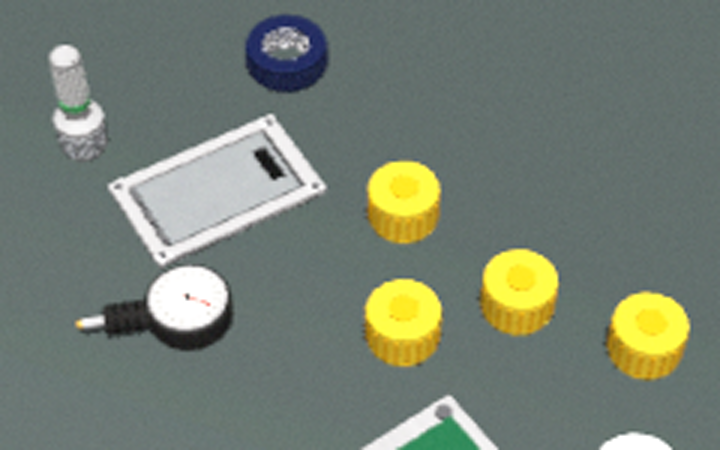

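The crop confirms the cap choice: crop (403,200), isolated on the pocket side. The plug is upright, the ring flat and the dial up. The pin-to-coupling distance comes out at 0.1996 m against 0.200 nominal, the fixture yaw is 0.125, and the rest positions match the green medians. I'll do the plug first.

```bash
cat >> h.py <<'E'
PIN=np.array([.6216,.0982]); COU=np.array([.5966,.2964]); YAW=.1256; FX=np.array([np.cos(YAW),np.sin(YAW)])
RP=PIN-.09*FX; RC=COU-.09*FX; MID=(PIN+COU)/2
HI=.20
def st(s): print(s,"t",round(m.current_time(),1),"w",round(m.current_grip_width(),3),"F",np.round(m.current_force(),1),"gf",round(m.current_grip_force(),1),"z",round(m.current_ee_pos()[2],4),flush=True)
def pick(xy,z,a,eff,op=1.0,lift=HI):
    m.set_gripper(op); m.move_ptp([*xy,max(z+.1,.13)],down(a)); m.move_l([*xy,z],max_speed=.12); st("at")
    m.set_gripper(0.0,effort=eff); st("closed"); m.move_l([*xy,lift],max_speed=.2); st("lifted")
def place(xy,z,a,op=1.0,up=HI,go=True):
    m.move_ptp([*xy,HI],down(a)); m.move_l([*xy,z+.03],max_speed=.2); m.move_l([*xy,z],max_speed=.05); st("down")
    if go: m.set_gripper(op); st("open"); m.move_l([*xy,up],max_speed=.2); st("up")
E
python3 - <<'E'
from h import *
for xy,z,a in([.6145,-.2796],.051,YAW),(RC,.064,YAW),([.451,-.2815],0,YAW),(RP,.013,YAW),([.613,-.108],0,.4),(MID,.01,.775),([.4465,-.1135],.01,YAW),(PIN,.06,YAW):
    q=m.inverse_kinematics([*xy,z],down(a)); print(xy, None if q is None else np.round(q,2))
pick([.6145,-.2796],.051,YAW,45)
p,d=m.grab_frame("scene"); cv2.imwrite("pics/p1.png",p[60:300,120:440,::-1])
place(RC,.051+.0135,YAW)
p,d=m.grab_frame("scene"); cv2.imwrite("pics/p2.png",p[:,:,::-1])
E
```

```text
[0.6145, -0.2796] [-0.5   0.78  1.42 -0.    0.95 -2.19]
[0.50730896 0.2851257 ] [ 0.43  0.62  1.69 -0.    0.83 -1.26]
[0.451, -0.2815] [-0.65  0.67  1.84 -0.    0.64 -2.34]
[0.53230896 0.0869257 ] [ 0.08  0.65  1.82 -0.    0.67 -1.62]
[0.613, -0.108] [-0.25  0.78  1.58 -0.    0.78 -2.22]
[0.6091 0.1973] [ 0.24  0.79  1.53 -0.    0.82 -2.11]
[0.4465, -0.1135] [-0.35  0.57  2.02 -0.    0.55 -2.05]
[0.6216 0.0982] [ 0.08  0.7   1.55 -0.    0.89 -1.61]
at t 5.6 w 0.999 F [-0.3 -0.2  0.1] gf 0.0 z 0.0519
closed t 6.2 w 0.221 F [-0.1  0.4  1.2] gf 43.7 z 0.0511
lifted t 7.1 w 0.213 F [-0.5  0.1 -2.4] gf 44.0 z 0.1984
down t 10.7 w 0.223 F [-0.6 -0.3 -2.5] gf 44.0 z 0.0642
open t 11.3 w 0.999 F [-0.8  0.6 -0.4] gf 0.0 z 0.0645
up t 12.1 w 1.001 F [ 0.5  0.5 -0.1] gf 0.0 z 0.1988
```

View pics/p2.png

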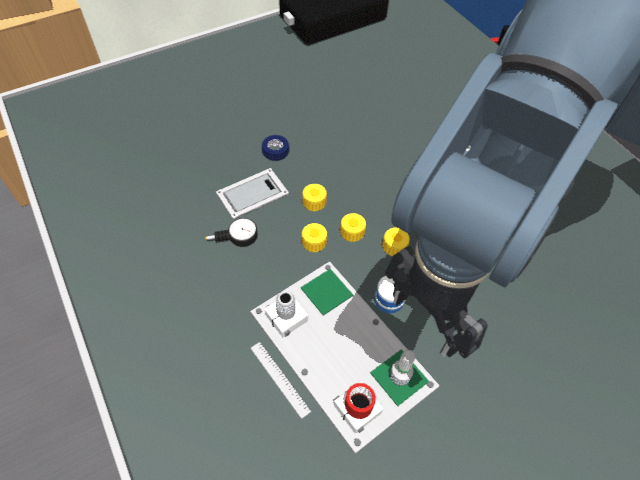

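The plug stands upright on the coupling's rest, at (402,368). Ring next.

Run:
```python
from h import *
R=[.4512,-.2816]
m.set_gripper(1.0); m.move_ptp([*R,.15],down(YAW))
p,W,H=cloud("wrist"); cv2.imwrite("pics/w1.png",p[:,:,::-1]); M=sel(W,*R,.05,.017,.03); print(M.sum(),circ(W[M]) if M.sum()>4 else 0)
pick(R,.0,YAW,60)
p,d=m.grab_frame("scene"); cv2.imwrite("pics/p3.png",p[:,:,::-1])
```

```text
4343 (array([ 0.4509, -0.283 ]), 30.3)
at t 16.2 w 1.001 F [ 0.   0.5 -0.8] gf 0.0 z 0.0007
closed t 16.6 w 0.676 F [-2.4  1.9 13.3] gf 62.0 z 0.0012
lifted t 17.8 w 0.672 F [-0.1 -1.1 -3.8] gf 64.8 z 0.1988
```

View pics/p3.png

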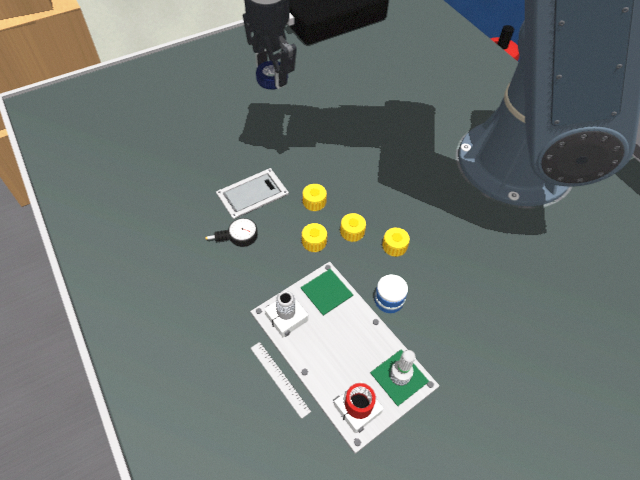

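The ring is held level, at (270,75). I'll place it, then measure the indicator with the wrist camera.

Run:
```python
from h import *
place(RP,.014,YAW)
p,W,H=cloud("wrist"); M=sel(W,*RP,.05,.03,.045); print("ring",circ(W[M]),RP)
m.move_ptp([.613,-.108,.2],down(.4))
p,W,H=cloud("wrist"); cv2.imwrite("pics/w2.png",p[:,:,::-1])
near=sel(W,.615,-.108,.045,.015,.03)
wh=near&(H[...,1]<40)&(H[...,2]>150); print("dial",wh.sum(),circ(W[wh]),np.median(W[wh],0))
b=sel(W,.615,-.108,.10,.004,.03)&(W[...,1]>-.15); P=W[b]
far=P[np.hypot(P[:,0]-.613,P[:,1]+.108)>.04]; print("stem",len(far),far.mean(0), np.arctan2(far[:,1].mean()+.108,far[:,0].mean()-.613))
```

```text
down t 20.9 w 0.672 F [-6.  -1.5 10.3] gf 66.3 z 0.0143
open t 21.3 w 1.0 F [-0.2 -0.1  0.3] gf 0.0 z 0.0139
up t 22.4 w 0.998 F [ 0.6 -0.3  0. ] gf 0.0 z 0.199
ring (array([0.5317, 0.0868]), 30.3) [0.53230896 0.0869257 ]
dial 2864 (array([ 0.6133, -0.1075]), 25.7) [ 0.61384972 -0.10691358  0.02166548]
stem 554 [ 0.66149611 -0.12486306  0.01598454] -0.33464211205151406
```

View pics/w2.png

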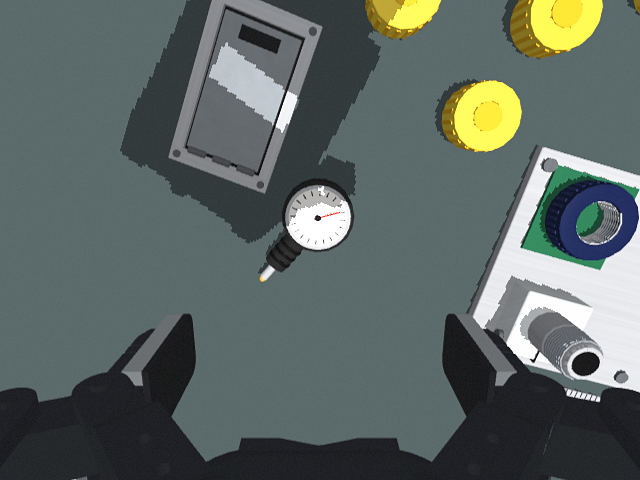

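The ring is centred to within 0.6 mm. The picture shows the dial at (318,215), the stem going down-left at (285,252), and the pocket's corner at (268,188). The left finger's lane (x 247–283, y 201–229) clears both the corner and the stem. Now the indicator.

Run:
```python
from h import *
s=-.31; C=[.6133,-.1075]
pick(C,.0,.4,45,op=.82)
place(MID,.0108,.4+YAW-s,op=.85)
p,W,H=cloud("wrist"); wh=sel(W,*MID,.045,.025,.04)&(H[...,1]<40)&(H[...,2]>150); print("dial",wh.sum(),circ(W[wh]),np.median(W[wh],0),MID)
cv2.imwrite("pics/w3.png",p[:,:,::-1])
m.move_ptp([.4465,-.1135,.2],down(YAW))
p,W,H=cloud("wrist"); y=sel(W,.4465,-.1135,.04,.026,.04)&(H[...,1]>120); print("cap",y.sum(),circ(W[y]))
p,W,H=cloud("top"); cv2.imwrite("pics/t1.png",p[:,:,::-1])
```

```text
at t 25.3 w 0.826 F [ 0.2  0.6 -0.5] gf 0.0 z 0.0008
closed t 25.6 w 0.645 F [-2.7  1.5  6.9] gf 47.0 z 0.0013
lifted t 26.7 w 0.644 F [ 0.7 -0.1 -2.8] gf 47.8 z 0.1988
down t 29.6 w 0.646 F [-7.6 -1.6 11.9] gf 49.0 z 0.0113
open t 29.9 w 0.85 F [-0.8  0.7 -0.2] gf 0.0 z 0.0105
up t 31.0 w 0.85 F [-0.4  0.4  0.4] gf 0.0 z 0.1988
dial 3142 (array([0.6072, 0.1943]), 28.2) [0.60830407 0.19702705 0.03163831] [0.6091 0.1973]
cap 3055 (array([ 0.4468, -0.1143]), 24.6)
```

View pics/w3.png

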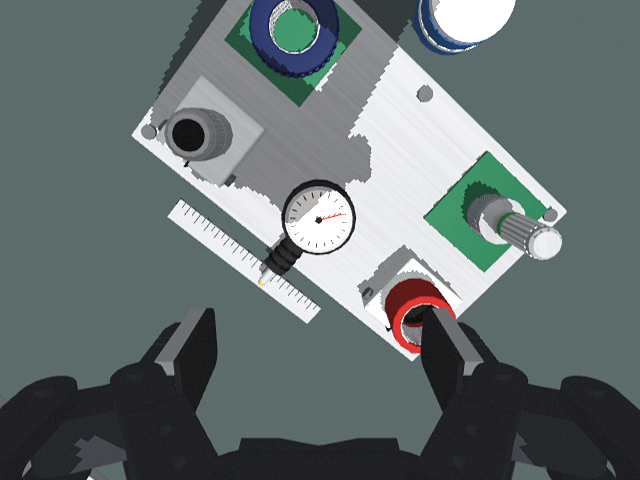

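The picture shows the indicator at (318,216), dial up and midway between pin and coupling, with the rule untouched. Now the cap goes onto the pin.

Run:
```python
from h import *
pick([.4467,-.1140],.006,YAW,30,op=.85)
m.move_ptp([*PIN,HI],down(YAW))
m.move_l([*PIN,.006+.056+.036],max_speed=.2)
f0=m.current_force()[2]
for dz in np.r_[np.arange(.030,.003,-.004),np.arange(.003,-.0035,-.001)]:
    m.move_l([*PIN,.062+dz],max_speed=.05); f=m.current_force(); print(round(dz,4),np.round(f,1),round(m.current_ee_pos()[2],4))
    if f[2]-f0>8 : break
    if np.hypot(f[0],f[1])>15: break
st("stop")
```

```text
at t 34.2 w 0.856 F [ 0.7 -0.3  0.3] gf 0.0 z 0.0066
closed t 34.6 w 0.549 F [-1.8  0.6  8.1] gf 29.7 z 0.0067
lifted t 35.7 w 0.548 F [ 0.2  0.4 -0.6] gf 30.8 z 0.1991
0.03 [0.1 0.  0.1] 0.0926
0.026 [-0.2 -1.  -0. ] 0.0879
0.022 [ 0.3 -0.   0.1] 0.0837
0.018 [ 0.3  0.5 -0.2] 0.0797
0.014 [-0.4  0.2  0. ] 0.0757
0.01 [ 0.5 -0.5 -0.6] 0.0717
0.006 [ 1.2  0.4 -0.2] 0.0677
0.003 [-0.1  1.1 -0.8] 0.0648
0.002 [-0.1  0.6 -0.3] 0.064
0.001 [-1.9 -0.5  0. ] 0.0629
0.0 [-3.8 -0.2  8.9] 0.0628
stop t 40.2 w 0.552 F [-3.8 -0.2  8.9] gf 31.5 z 0.0628
```

The cap met the nose at exactly the home height. I'll release and inspect everything.

Run:
```python
from h import *
m.set_gripper(.85); m.move_l([*PIN,.2],max_speed=.15)
p,W,H=cloud("wrist"); y=sel(W,*PIN,.04,.075,.1)&(H[...,1]>120); print("cap",circ(W[y]),np.median(W[y],0),W[y][:,2].std())
m.move_ptp([.42,-.25,.3],down(YAW)); m.dwell(.5)
p,W,H=cloud("top"); cv2.imwrite("pics/t2.png",cv2.resize(p[120:340,110:520,::-1],None,fx=1.9,fy=1.9))
M=sel(W,*RC,.04,.095,.12); print("plug",circ(W[M]),np.median(W[M],0),RC)
M=sel(W,*RP,.045,.03,.045); print("ring",circ(W[M]),RP)
p,d=m.grab_frame("scene"); cv2.imwrite("pics/s2.png",cv2.resize(p[180:460,200:480,::-1],None,fx=2,fy=2)); st("")
```

```text
cap (array([0.6215, 0.0984]), 24.8) [0.61966576 0.09814012 0.08697455] 0.0017635628188224996
plug (array([0.5068, 0.2848]), 10.5) [0.50688055 0.28319012 0.1050849 ] [0.50730896 0.2851257 ]
ring (array([0.5306, 0.0878]), 30.6) [0.53230896 0.0869257 ]
 t 43.8 w 0.845 F [ 0.1 -0.5 -0.6] gf 0.0 z 0.3
```

View pics/t2.png

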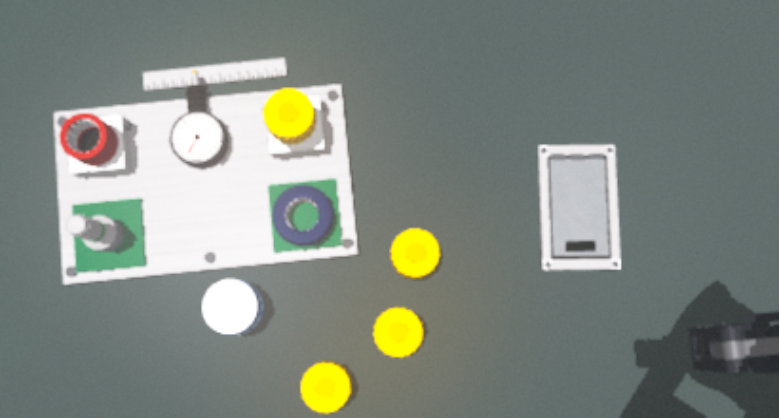

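View pics/s2.png

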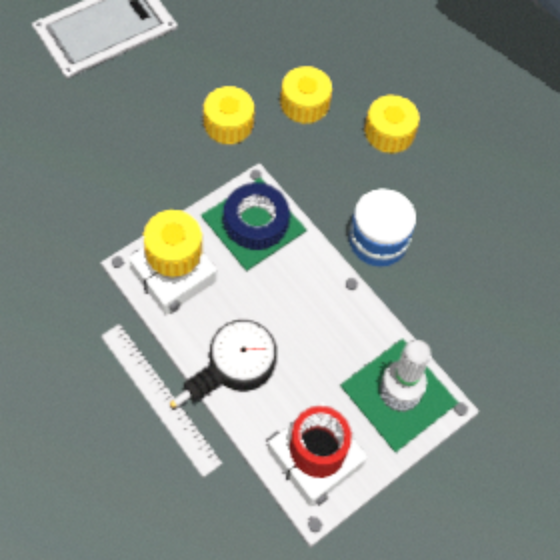

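Both views show every piece in place: the cap top is at 0.087 m against 0.088 nominal, the plug and ring are centred on their rests, and the dial is midway. The rule, tin and pocket are as they were. Handing in.

```bash
python3 -c "
from bench import manip as m
print(m.sign_off())"
```

```text
the job is handed in; nothing more can be done
None
```

The job is handed in at about 44 s: plug on the coupling's rest, ring on the pin's rest, indicator dial up midway between them, and cap fully down on the pin; the rule, tin and pocket were not touched.

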